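# Clamp a row of tins for date stamping

## Robot

A 6-joint arm with a two-finger parallel gripper is mounted at the origin on the work surface. World frame = base frame: x ahead of the robot, y to its left, z up, the work surface at z = 0. Lengths are in m, angles in rad, forces in N, time in s.
With the tool pointing down it reaches from about 0.375 to 0.9 m from the base axis. Payload 3.1 kg.
Tool frame: the origin (TCP) lies at the very end of the fingers, on their centre line; the grasp point (between the pads) lies 19 mm behind it (manip.pinch_z is the distance from the TCP to the grasp point, in m); z points along the fingers, y is the direction in which the jaws open and shut (so a half turn about z gives the same grasp; the last joint's range is limited). The gripper opens to 85 mm and grips with 20 to 120 N. Pads are 22 mm wide; open, the fingers measure 114 mm over their backs; the gripper's body (76 mm by 85 mm) begins 54 mm behind the grasp point. The pads swing forward as they close: fully open they stand 13 mm farther back than shut.
Start: joints at [0.95, 0.527, 1.433, -0, 1.181, -0.178], TCP at [0.268, 0.565, 0.231] pointing down, gripper open.
Joint ranges: [-3.08, 3.08], [-0.75, 2.2], [0.22, 2.44], [-1.43, 4.57], [0, 2.65], [-2.85, 2.85]. Speed limits (rad/s): [2.79, 2.79, 3.14, 3.14, 3.14, 3.14].

## Interface

Orientations are given as a unit quaternion [x, y, z, w].
In Python, from station import manip gives the robot as it stands.
- The arm moves only by the tool drive_tool, never from a script. Its argument "increments" is a list of rows, each a list of 7 numbers: the closure in counts, from 0 (fully open) to 255 (shut), then the shift along the tool's x, y, z in cm, then the turn, a rotation vector about the tool's x, y, z in rad. A call has 1 to 20 rows; each row is the pose to reach, as a shift and turn from the pose commanded when the call began, along the tool's axes at that moment; what a row does not reach only later rows make up. A row lasts 1/10 s, in which the tool goes at most 50 mm and 8.59 degrees, less where a joint would pass 70% of its speed; a pose out of reach is approached as far as the arm can. A call with a gripper value outside its range is refused whole. The fingers move at their own pace and stop on an object; "force" is the grip in N (left out, the last holds). Time passes only in rows, so rows that repeat a pose let the fingers close. It gives the time, the measured TCP pose, the force and the opening at its end, in the units of the state.
- manip.sense(): the state, without advancing time (a new reading comes with each control period).
- manip.snapshot(name): name is "scene" or "top"; returns the picture (480x640x3 uint8, red, green, blue); there is no depth.
- manip.camera_model(name): a dict with "mtx" (3x3 intrinsics, pixels), "cam_to_world" (4x4, takes a point from camera to world coordinates). Camera axes: x right, y down, z forward; pixel columns grow to the right and rows downward; lengths in m; the calibration is good to about 2 mm. A picture is of the moment at which its call begins. camera_model takes no time and is no camera call.
- manip.sign_off(): hands the job in, once; it reports no verdict.
The state is a dict: "t": time; "q": joint angles; "qd": joint speeds; "tau": joint torques, N m; "tcp_pos": TCP position; "tool_rot": TCP orientation; "force": force on the tool from outside, world axes, zero at the start; "ft_torque": the same for the moment, N m; "finger_gap": opening from 0.0 (shut) to 1.0 (fully open).
Only numpy, scipy, OpenCV 4.12 (cv2) and the standard library are available. Lean on these libraries where they do the work, as an engineer would, in place of code of your own. Each camera call takes 0.05 s, during which the arm holds its last target. There are 200 camera calls.

## Task

Load the green tin clamp on the shop counter for date stamping: bring the two loose red-banded tins, kept upright, into the channel behind the one already in it and push them along, so that all three stand in single file with no gaps, up against the end stop. Then turn the red-knobbed crank clockwise until the jaw has slid onto the tins and holds the whole row snugly against the fixed rail, its sprung pad pressed in about half way and not bottomed out. Reach the crank at a slant under the scale's display head without bumping the scale, and leave the honey jar and the stamp where they are.

Things in the scene. Friction and masses are not known exactly. Their poses are not given: they have to be found in the camera images.
- clamp: Green tin clamp fixed to the counter; the tins stand on the counter in its channel. Origin: counter height, midway along the channel, on the centre line of the clamped row. +x along the channel from the open mouth (x = -85 mm) to the end stop, +y to the fixed rail (inner face y = +27 mm, 20 mm thick, 40 mm high). Moving jaw and sprung pad (x -80 to +80 mm, 43 mm high) on the -y side.
- mouth (a point): Middle of the channel's open mouth at counter height, at clamp (-85, -10, 0) mm; tins enter here along the clamp's +x. The fixed rail's lead-in is splayed and reaches 23 mm out of the mouth, to y = 55 mm.
- stop (a point): Foot of the end stop's face, at clamp (85, 0, 0) mm; the stop is 40 mm high. Closed-up tins have their centres 27, 81 and 135 mm before it.
- gearbox (a point): Top centre of the green gearbox, 90 x 60 mm, 85 mm high, at clamp (0, -180, 85) mm; it carries the crank; its foot is 200 mm long in x and 30 mm high.
- crank (a joint): Crank angle in rad, about an axis through the hub that leans 0.611 rad (35 degrees) from the clamp's +z towards its +y. 0: arm points along the clamp's +x; grows clockwise seen from above (at pi/2 the arm is outermost, to -y, and highest), which closes the jaw by 30 mm a turn (4.775 mm per rad); range 0 to 11.5. It stays where it is left.
- jaw (a joint): Travel of the moving jaw carriage towards the fixed rail, m. At 0 the pad face is 88 mm from the fixed rail; so the pad meets 54 mm tins lying against the rail at 0.034.
- pad (a joint): How far the black sprung pad is pressed back towards the grey jaw carriage, m: 0 free, 0.012 bottomed out (spring 2 N per mm). The yellow pins in the gap show it.
- pad_face (a point): Middle of the pad's face that touches the tins; pad 160 mm long, 40 mm high.
- hub (a point): On the crank axis, 12 mm out along the axis from the gearbox's steel boss: at the foot of the knob in axial direction. At clamp (0, -163, 132) mm.
- knob_mid (a point): Middle of the red knob's grip: cylinder 20 mm across, 42 mm long, parallel to the crank axis, 45 mm from it, turning freely on its pin. This point is 26 mm above the steel crank arm's top face (knob foot), 17 mm below the knob's free end.
- tin_a: Steel tin with a red band and a brass lid, 54 mm across, 60 mm high, about 0.14 kg, upright; origin at the centre of its underside. It starts in the channel near the end stop.
- tin_b: Tin of the same kind, starts upright on the counter left of the clamp; origin at the centre of its underside.
- tin_c: Tin of the same kind, starts upright on the counter left of the clamp; origin at the centre of its underside.
- jar: Amber glass honey jar with a white cap, 56 mm across, 70 mm high, stands among the loose tins; origin at the centre of its underside. Not to be moved.
- stamp: Black hand stamp with a round wooden knob, 50 x 35 mm, 74 mm high; origin under its centre. Not to be moved.
- scale: White counter scale right of the clamp, axes parallel to the clamp's; origin under the middle of its base (300 x 340 mm, 95 mm high, platter to 111 mm). A 60 mm square column at y = +110 mm carries the display head: x -90 to +90, y +55 to +275, z 341 to 416 mm. The head overhangs the outer half of the crank, so an upright gripper does not fit there.

How it is judged:
On the way, in this order (a step that is already met when the one before it is completed fails the run):
1. all three tins stand upright between the rails in a closed-up file at the end stop (x of tin_a in the frame of clamp between -0.068 and 0.065 m and y of tin_a in the frame of clamp between -0.04 and 0.006 m and angle between each of tin_a, tin_b, tin_c's own z axis and vertical below 0.12 rad and height (world z) of each of tin_a, tin_b, tin_c below 0.006 m and x of tin_b in the frame of clamp between -0.068 and 0.065 m and y of tin_b in the frame of clamp between -0.04 and 0.006 m and x of tin_c in the frame of clamp between -0.068 and 0.065 m and y of tin_c in the frame of clamp between -0.04 and 0.006 m and linear speed of each of tin_a, tin_b, tin_c below 0.01 m/s), for 0.2 s.
2. the crank has brought the jaw onto the row: pad pressed in by 3 to 11 mm (value of joint pad between 0.003 and 0.011 m), for 0.2 s.
At the end, for the whole second after the job is handed in: All three tins stand upright on the counter (within 7 degrees) in the clamp, each centre within 5 mm of the clamped line and none further than 18 mm from where a closed-up row at the end stop would put the last one; the sprung pad is pressed in by 3 to 11 mm of its 12; tins and crank are at rest (all of step 2 and x of tin_a in the frame of clamp between -0.068 and 0.065 m and y of tin_a in the frame of clamp between -0.005 and 0.005 m and angle between each of tin_a, tin_b, tin_c's own z axis and vertical below 0.12 rad and height (world z) of each of tin_a, tin_b, tin_c below 0.006 m and x of tin_b in the frame of clamp between -0.068 and 0.065 m and y of tin_b in the frame of clamp between -0.005 and 0.005 m and x of tin_c in the frame of clamp between -0.068 and 0.065 m and y of tin_c in the frame of clamp between -0.005 and 0.005 m and linear speed of each of tin_a, tin_b, tin_c below 0.01 m/s and velocity of joint crank between -0.05 and 0.05 rad/s); the robot touches nothing.
It fails at once if a tin is tipped (more than 0.6 rad) (angle between any of tin_a, tin_b, tin_c's own z axis and vertical above 0.6 rad).
It fails at once if jar or stamp shifted by more than 30 mm (distance of any of jar, stamp from where it was at the start of the episode above 0.03 m).
It fails at once if the scale is bumped with more than 20 N (contact force between any of the arm, the fingers and scale above 20 N).
It also fails if it takes over 72 s, if anything falls off the work surface, if the arm or the gripper's body presses on something with over 40 N, if the wrist force passes 120 N, or if a joint passes its speed limit or range.

## Working session

There is one attempt and no reset: what is moved stays moved. The work goes in short steps, Python scripts to look and compute and a tool call to move; the robot and the scene stay as the last step left them, time stands still between calls to the robot, and variables do not carry over. Pictures are saved under pics/ and viewed, about 8 in all and at most 12, crops included, and the job is handed in when it is done.

Besides the shell and the picture viewer there is one more tool, called after "Call:" by a JSON object that holds its "fn" and its "kwargs". drive_tool: Moves the arm, as the interface text tells. Its arguments: {"type":"object","properties":{"increments":{"type":"array","items":{"type":"array","items":{"type":"number"}}},"force":{"type":"number"}},"required":["increments"]}

```bash
ls; mkdir -p pics; python3 - <<'E'
from station import manip
import cv2,numpy as np
print(manip.sense())
np.set_printoptions(suppress=True,precision=4)
for n in("scene","top"):
    cv2.imwrite(f"pics/{n}0.png",manip.snapshot(n)[:,:,::-1]); m=manip.camera_model(n);print(n,m["mtx"],m["cam_to_world"])
E
```

```text
pics
{'t': 0.0, 'q': array([ 9.49486557e-01,  5.28468087e-01,  1.43393341e+00,  5.64761931e-06,
        1.18137149e+00, -1.78477443e-01]), 'qd': array([ 0.00032708, -0.00194598,  0.0015922 ,  0.00161863, -0.00085831,
        0.00019028]), 'tau': array([ 1.35394082e-03, -4.42354989e+01, -1.78024220e+01,  3.72542513e-05,
        8.42275622e-03,  1.10990632e-05]), 'tcp_pos': array([0.26734334, 0.56413421, 0.23032254]), 'tool_rot': array([ 2.19612353e-01,  9.75586606e-01, -1.00313579e-03, -4.26828091e-04]), 'force': array([-0.31575533,  0.45845235, -0.76128456]), 'ft_torque': array([-0.04016079,  0.00206645,  0.00017165]), 'finger_gap': 1.0010338097404778}
scene [[443.2371   0.     319.8176]
 [  0.     443.2371 236.9768]
 [  0.       0.       1.    ]] [[ 0.8241 -0.4895  0.2849  0.2233]
 [-0.5663 -0.7049  0.4271 -0.5229]
 [-0.0083 -0.5133 -0.8582  1.0324]
 [ 0.      0.      0.      1.    ]]
top [[442.6059   0.     313.7271]
 [  0.     442.6059 245.1565]
 [  0.       0.       1.    ]] [[-0.1371 -0.9685  0.2077  0.279 ]
 [-0.9906  0.1339 -0.0294 -0.0472]
 [ 0.0007 -0.2098 -0.9778  1.1494]
 [ 0.      0.      0.      1.    ]]
```

View pics/scene0.png

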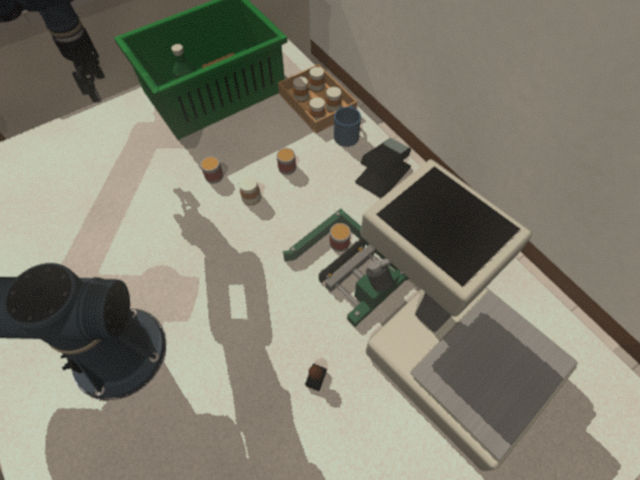

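View pics/top0.png

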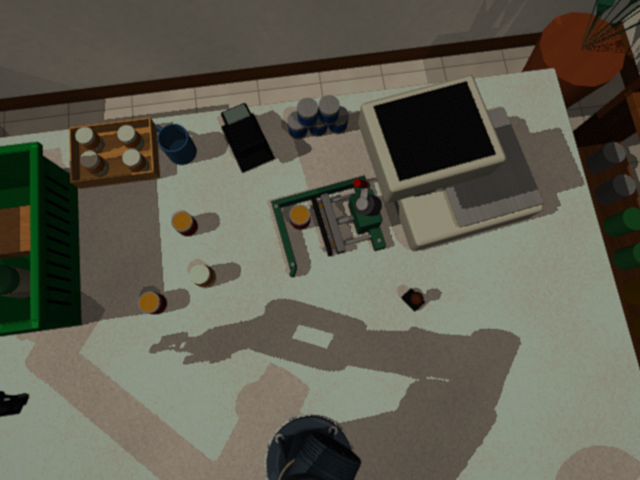

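The top view shows tin lids at (184,223), (151,301) and tin_a at (300,215). The jar is at (202,272), with the rail from (293,270) to (278,205), the stop to (365,183), the red knob at (358,183), the gearbox at (367,210) and the stamp at (413,298).

```bash
cat > h.py <<'E'
import cv2,numpy as np
from station import manip
from scipy.spatial.transform import Rotation as R
np.set_printoptions(suppress=True,precision=4)
def ray(n,uv):
    m=manip.camera_model(n);T=np.array(m["cam_to_world"]);K=np.array(m["mtx"])
    d=T[:3,:3]@np.linalg.inv(K)@np.array([uv[0],uv[1],1.]);return T[:3,3],d
def plane(n,uv,z):
    o,d=ray(n,uv);return o+d*(z-o[2])/d[2]
def two(a,b):
    (o1,d1),(o2,d2)=ray("top",a),ray("scene",b)
    s=np.linalg.lstsq(np.c_[d1,-d2],o2-o1,rcond=None)[0]
    p,q=o1+d1*s[0],o2+d2*s[1];return (p+q)/2,np.linalg.norm(p-q)
def proj(n,p):
    m=manip.camera_model(n);T=np.linalg.inv(m["cam_to_world"]);c=T[:3,:3]@np.asarray(p)+T[:3,3];u=np.array(m["mtx"])@c;return u[:2]/u[2]
def blobs(bgr,lo,hi,amin=8):
    h=cv2.cvtColor(bgr,cv2.COLOR_BGR2HSV);m=cv2.inRange(h,lo,hi)
    n,l,s,c=cv2.connectedComponentsWithStats(m);return [(c[i].round(2),s[i]) for i in range(1,n) if s[i][4]>=amin]
E
python3 - <<'E'
from h import *
t=cv2.imread("pics/top0.png");s=cv2.imread("pics/scene0.png")
for n,im in(("top",t),("scene",s)):
    print(n)
    for c,st in blobs(im,(8,120,120),(25,255,255),40):print("brass",c,st,plane(n,c,.06))
    for c,st in blobs(im,(0,180,110),(4,255,255),6):print("red",c,st)
a=cv2.resize(t[165:285,260:400],None,fx=5,fy=5,interpolation=cv2.INTER_CUBIC)
cv2.imwrite("pics/c1.png",a)
b=cv2.resize(s[200:330,275:415],None,fx=4.5,fy=4.5,interpolation=cv2.INTER_CUBIC)
cv2.imwrite("pics/c2.png",b)
E
```

```text
top
brass [143.94 130.06] [136 126  15   8  65] [0.8832 0.3253 0.06  ]
brass [113.97 152.27] [ 99 146  29  12 152] [0.8305 0.4071 0.06  ]
brass [147.58 152.62] [142 147  10  11  53] [0.8174 0.3195 0.06  ]
brass [ 24.34 211.18] [ 21 207   8  10  68] [0.6999 0.6412 0.06  ]
brass [299.34 213.94] [291 206  18  17 232] [ 0.5963 -0.0547  0.06  ]
brass [181.26 220.82] [173 213  18  17 226] [0.6194 0.2455 0.06  ]
brass [ 24.27 229.9 ] [ 21 220   8  20 118] [0.6501 0.6414 0.06  ]
brass [ 24.4 245.3] [ 21 242   8   8  47] [0.6098 0.6412 0.06  ]
brass [148.22 301.79] [139 293  19  19 269] [0.4254 0.3411 0.06  ]
red [356.78 182.39] [355 180   5   6  23]
scene
brass [306.68 109.31] [301 101  12  19  59] [0.773  0.3629 0.06  ]
brass [285.29 154.26] [278 149  15  12 131] [0.6216 0.2465 0.06  ]
brass [209.35 163.04] [202 158  16  11 141] [0.4266 0.3426 0.06  ]
brass [339.91 231.31] [332 224  17  15 197] [ 0.5982 -0.0545  0.06  ]
```

View pics/c1.png

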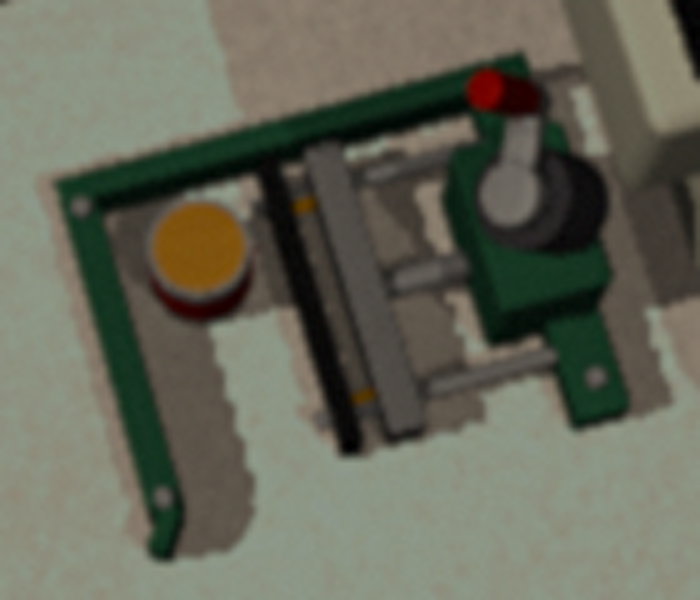

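View pics/c2.png

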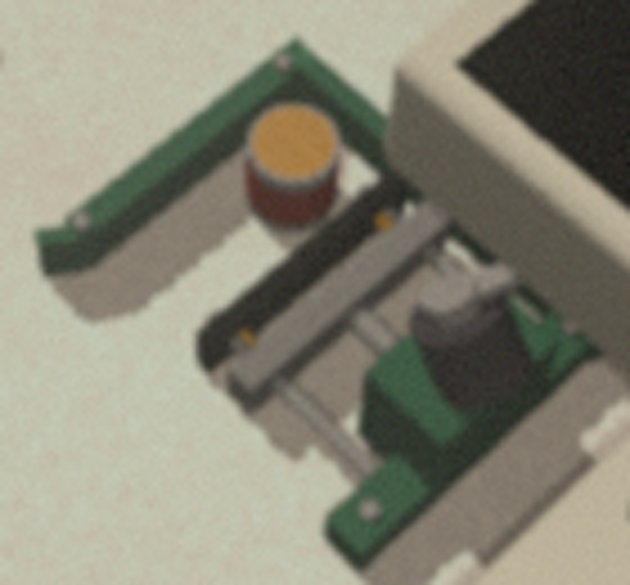

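```bash
cat > fit.py <<'E'
from h import *
from scipy.optimize import least_squares
T=lambda x,y:((x+.5)/5-.5+260,(y+.5)/5-.5+165)
S=lambda x,y:((x+.5)/4.5-.5+275,(y+.5)/4.5-.5+200)
# name, cam, pixel, clamp xyz mm (nan = unknown coordinate, skipped)
F=[("screwA","top",T(80,205),(None,37,40)),("screwB","top",T(162,495),(None,37,40)),
("screwA","scene",S(284,62),(None,37,40)),("screwB","scene",S(80,220),(None,37,40)),
("padfar","top",T(262,168),(80,-61,43)),("padnear","top",T(340,452),(-80,-61,43)),
("stopcorner","top",T(103,208),(85,27,40)),
("knobend","top",(356.78,182.39),(45,-138,167)),
("gbox1","top",T(490,312),(-45,-150,85)),("gbox2","top",T(608,272),(-45,-210,85)),
]
def cl(p,w): c,s=np.cos(p[2]),np.sin(p[2]);d=w[:2]-p[:2];return np.array([c*d[0]+s*d[1],-s*d[0]+c*d[1]])*1000
def res(p):
    r=[]
    for n,c,uv,X in F:
        q=cl(p,plane(c,uv,X[2]/1000))
        if X[0] is not None:r.append(q[0]-X[0])
        r.append(q[1]-X[1])
    return r
s=least_squares(res,[.55,-.08,0.0],loss="soft_l1",f_scale=2,x_scale=[.01,.01,.01]);print(s.x)
for n,c,uv,X in F: print(n,c,cl(s.x,plane(c,uv,X[2]/1000)),X)
for uv,c in (((299.34,213.94),"top"),((339.91,231.31),"scene")):print("tinA",cl(s.x,plane(c,uv,.06)))
E
python3 fit.py
```

```text
[ 0.5549 -0.044   0.145 ]
screwA top [84.2197 35.798 ] (None, 37, 40)
screwB top [-75.7321  35.9546] (None, 37, 40)
screwA scene [85.4936 36.4172] (None, 37, 40)
screwB scene [-74.9803  37.8886] (None, 37, 40)
padfar top [ 76.2127 -60.9298] (80, -61, 43)
padnear top [-80.1435 -57.0022] (-80, -61, 43)
stopcorner top [79.2935 24.6832] (85, 27, 40)
knobend top [  45.0296 -161.4659] (45, -138, 167)
gbox1 top [ -40.4344 -145.1118] (-45, -150, 85)
gbox2 top [ -37.1866 -207.7286] (-45, -210, 85)
tinA [ 39.4096 -16.6483]
tinA [ 41.2947 -16.7119]
```

```bash
cat >> fit.py <<'E'
print("hub",cl(s.x,plane("top",T(510,198),.132)),cl(s.x,plane("scene",S(450,290),.132)))
W=lambda X:np.r_[s.x[:2],0]+R.from_euler('z',s.x[2]).apply(np.array(X)/1000)
im=cv2.imread("pics/top0.png");im2=cv2.imread("pics/scene0.png")
k=5
A=cv2.resize(im[165:285,260:400],None,fx=k,fy=k,interpolation=cv2.INTER_CUBIC);B=cv2.resize(im2[200:330,275:415],None,fx=4.5,fy=4.5,interpolation=cv2.INTER_CUBIC)
def loop(P,col):
    for n,I,k,o in(("top",A,5,(260,165)),("scene",B,4.5,(275,200))):
        q=[((proj(n,W(x))-o+.5)*k-.5).astype(int) for x in P]
        cv2.polylines(I,[np.array(q)],True,col,1)
loop([(-85,27,40),(85,27,40),(85,47,40),(-85,47,40)],(255,255,0))
loop([(-80,-61,43),(80,-61,43),(80,-61,3),(-80,-61,3)],(255,0,255))
loop([(-45,-150,85),(45,-150,85),(45,-210,85),(-45,-210,85)],(0,255,255))
h=np.array([0,-163,132]);a=np.array([0,.5736,.8192]);e=np.array([0,-.8192,.5736])
for th in (0,.3):
    f=h+45*(np.cos(th)*np.array([1,0,0])+np.sin(th)*e);loop([h,f,f+43*a,f],(255,255,255))
cv2.imwrite("pics/c3.png",cv2.resize(np.hstack([A[:585],B]),None,fx=.6,fy=.6) if 0 else np.hstack([A[:450,:],B[:450,:0]]) )
cv2.imwrite("pics/c3.png",A)
E
python3 fit.py|tail -1
```

```text
hub [   0.4709 -163.162 ] [   5.5048 -164.0299]
```

View pics/c3.png

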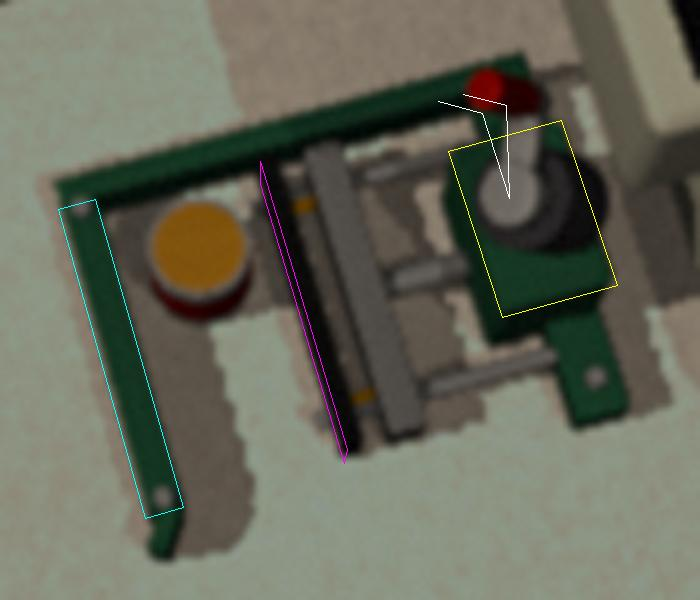

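```bash
python3 - <<'E'
s=open('fit.py').read()
s=s.replace('200:330','200:330')
for a,b in(("T(80,205),(None","T(80,205),(80"),("T(162,495),(None","T(162,495),(-80"),("S(284,62),(None","S(284,62),(80"),("S(80,220),(None","S(80,220),(-80"),('("knobend"','#("knobend"'),('("gbox1"','#("gbox1"')):s=s.replace(a,b)
s=s.replace("for th in (0,.3):",'''uv=np.array([356.78,182.39])
kend=lambda th:h+45*(np.cos(th)*np.array([1,0,0])+np.sin(th)*e)+43*a
for th in np.arange(0,1.,.1):print(th,proj("top",W(kend(th)))-uv)
for th in (.5,.6):''')
open('fit.py','w').write(s)
E
python3 fit.py
```

```text
[ 0.5571 -0.0432  0.1196]
screwA top [80.9831 37.4084] (80, 37, 40)
screwB top [-78.9211  33.504 ] (-80, 37, 40)
screwA scene [82.2409 38.0597] (80, 37, 40)
screwB scene [-78.2186  35.4564] (-80, 37, 40)
padfar top [ 75.4344 -59.4915] (80, -61, 43)
padnear top [-80.971  -59.5348] (-80, -61, 43)
stopcorner top [76.3407 26.1722] (85, 27, 40)
tinA [ 37.519  -16.1587]
tinA [ 39.4051 -16.1744]
hub [   2.3127 -163.6137] [   7.367  -164.3535]
0.0 [-9.0172  2.9916]
0.1 [-7.3877  2.3217]
0.2 [-5.7147  1.8328]
0.30000000000000004 [-4.0143  1.5311]
0.4 [-2.3032  1.4208]
0.5 [-0.5986  1.5044]
0.6000000000000001 [1.0824 1.7826]
0.7000000000000001 [2.7225 2.2539]
0.8 [4.3047 2.9149]
0.9 [5.8122 3.76  ]
```

View pics/c3.png

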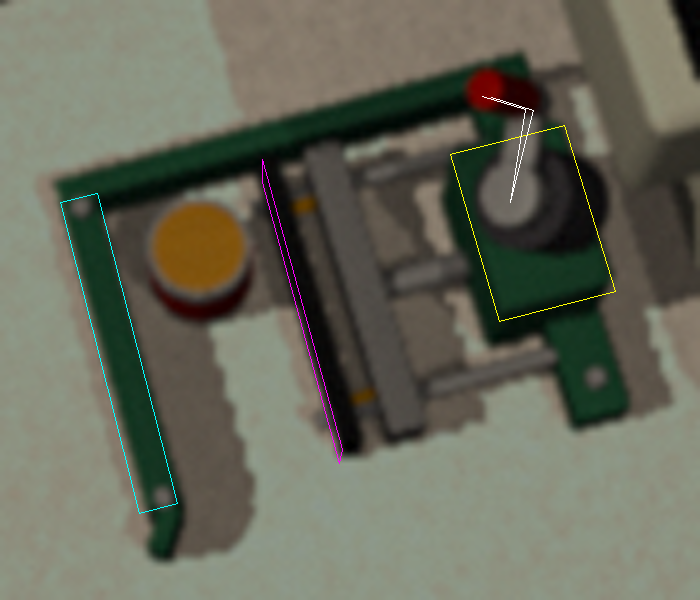

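Rail screws and hub agree to a few mm. I'll refine yaw with line fits, and measure the head, stamp and jar.

```bash
python3 - <<'E'
from h import *
t=cv2.imread("pics/top0.png");hsv=cv2.cvtColor(t,cv2.COLOR_BGR2HSV)
g=cv2.inRange(hsv,(65,90,20),(95,255,130))
def ln(mask,box,along):
    x0,y0,x1,y1=box;ys,xs=np.nonzero(mask[y0:y1,x0:x1]);xs=xs+x0;ys=ys+y0
    if along=='v': P=np.array([(np.median(xs[ys==y]),y) for y in np.unique(ys)],float);
    else: P=np.array([(x,np.median(ys[xs==x])) for x in np.unique(xs)],float)
    W=np.array([plane("top",p,.04)[:2] for p in P]).astype(np.float32)
    l=cv2.fitLine(W,cv2.DIST_HUBER,0,.01,.01).ravel();d=l[:2]*np.sign(l[0] if along=='v' else l[1]);
    r=np.abs((W-l[2:])@np.array([-d[1],d[0]])).max()
    return np.arctan2(d[1],d[0]),l[2:],r
print("rail",ln(g,(270,210,298,262),'v'))
y=ln(g,(285,178,345,206),'h');print("stop",y[0]-np.pi/2,y)
blk=cv2.inRange(hsv,(0,0,0),(180,255,32))
print("pad",ln(blk,(308,200,334,252),'v'))
# head corners top face z=.416, bottom
w=cv2.inRange(hsv,(0,0,150),(180,90,255))
for uv in ((361,105),(386,193),(505,157),(481,77)):print("head",plane("top",uv,.416))
for uv in ((364,223),(430,164),(528,233),(460,295)):print("headS",plane("scene",uv,.416))
print("jar",plane("top",(202,272),.07),"stamp",plane("top",(416,298),.07))
print("screws",[plane("top",((x+.5)/5-.5+260,(y+.5)/5-.5+165),.04)[:2] for x,y in((80,205),(162,495))],[plane("scene",((x+.5)/4.5-.5+275,(y+.5)/4.5-.5+200),.04)[:2] for x,y in((284,62),(80,220))])
E
```

```text
rail (np.float32(0.14470461), array([ 0.5506, -0.0085], dtype=float32), np.float32(0.000986929))
stop 0.15228868 (np.float32(1.723085), array([ 0.6563, -0.1023], dtype=float32), np.float32(0.0020840291))
pad (np.float32(0.15258153), array([ 0.5638, -0.1075], dtype=float32), np.float32(0.002159971))
head [ 0.6812 -0.1902  0.416 ]
head [ 0.5095 -0.2065  0.416 ]
head [ 0.5466 -0.4267  0.416 ]
head [ 0.707  -0.4186  0.416 ]
headS [ 0.503  -0.2356  0.416 ]
headS [ 0.6765 -0.2032  0.416 ]
headS [ 0.7095 -0.4026  0.416 ]
headS [ 0.543  -0.4195  0.416 ]
jar [0.479 0.202 0.07 ] stamp [ 0.344  -0.3081  0.07  ]
screws [array([0.6331, 0.0036]), array([ 0.4748, -0.0193])] [array([0.6342, 0.0044]), array([ 0.4752, -0.0173])]
```

```bash
cat > fit2.py <<'E'
from h import *
yaw=.147
Rz=R.from_euler('z',yaw)
h=np.array([0,-163,132]);a=np.array([0,.5736,.8192]);e=np.array([0,-.8192,.5736]);X=np.array([1.,0,0])
kn=lambda th,d:h+45*(np.cos(th)*X+np.sin(th)*e)+d*a
T=lambda x,y:((x+.5)/5-.5+260,(y+.5)/5-.5+165)
def W(o,p):return np.r_[o,0]+Rz.apply(np.array(p)/1000)
if __name__=="__main__":
  for xo in (-2.5,0,2.5,5):
    o=np.array([.5597,-.0438])-xo/1000*np.array([np.cos(yaw),np.sin(yaw)])
    print(xo,o)
    f=lambda n,uv,p:(proj(n,W(o,p))-uv).round(1)
    print(" hub",f("top",T(510,198),h+2*a),"scene",f("scene",((445+.5)/4.5-.5+275,(290+.5)/4.5-.5+200),h+2*a),"pad",f("top",T(340,452),(-80,-61,43)),f("top",T(262,168),(80,-61,43)),"gb",f("top",T(490,305),(-45,-150,85)),f("top",T(608,268),(-45,-210,85)))
    print(" knob",[(t.round(1),f("top",(356.78,182.39),kn(t,43))) for t in np.arange(.2,.81,.1)])
E
python3 fit2.py
```

```text
-2.5 [ 0.5622 -0.0434]
 hub [-1.1 -2.8] scene [ 1.3 -1.4] pad [ 0.9 -3.3] [-1. -4.] gb [ 1.8 -0.3] [1.1 0.5]
 knob [(np.float64(0.2), array([-6.9, -1.6])), (np.float64(0.3), array([-5.2, -2. ])), (np.float64(0.4), array([-3.5, -2.2])), (np.float64(0.5), array([-1.8, -2.1])), (np.float64(0.6), array([-0.1, -1.9])), (np.float64(0.7), array([ 1.5, -1.5])), (np.float64(0.8), array([ 3.1, -0.9]))]
0 [ 0.5597 -0.0438]
 hub [-0.8 -1.9] scene [ 0.5 -0.7] pad [ 1.2 -2.4] [-0.8 -3.1] gb [2.1 0.6] [1.4 1.5]
 knob [(np.float64(0.2), array([-6.6, -0.7])), (np.float64(0.3), array([-4.9, -1. ])), (np.float64(0.4), array([-3.2, -1.2])), (np.float64(0.5), array([-1.5, -1.1])), (np.float64(0.6), array([ 0.2, -0.9])), (np.float64(0.7), array([ 1.9, -0.5])), (np.float64(0.8), array([3.5, 0.1]))]
2.5 [ 0.5572 -0.0442]
 hub [-0.5 -0.9] scene [-0.2 -0. ] pad [ 1.5 -1.4] [-0.5 -2.2] gb [2.4 1.6] [1.7 2.4]
 knob [(np.float64(0.2), array([-6.3,  0.3])), (np.float64(0.3), array([-4.6, -0. ])), (np.float64(0.4), array([-2.9, -0.2])), (np.float64(0.5), array([-1.2, -0.2])), (np.float64(0.6), array([0.5, 0.1])), (np.float64(0.7), array([2.2, 0.5])), (np.float64(0.8), array([3.8, 1.1]))]
5 [ 0.5548 -0.0445]
 hub [-0.2  0. ] scene [-1.   0.6] pad [ 1.8 -0.5] [-0.2 -1.3] gb [2.7 2.5] [2.1 3.3]
 knob [(np.float64(0.2), array([-6. ,  1.3])), (np.float64(0.3), array([-4.3,  0.9])), (np.float64(0.4), array([-2.5,  0.8])), (np.float64(0.5), array([-0.8,  0.8])), (np.float64(0.6), array([0.9, 1.1])), (np.float64(0.7), array([2.5, 1.5])), (np.float64(0.8), array([4.1, 2.1]))]
```

```bash
cat > g.py <<'E'
from h import *
from fit2 import kn,W,Rz
O=np.array([.5567,-.0443])
YAW=.147
down=R.from_matrix(np.c_[np.cross([-np.sin(YAW),np.cos(YAW),0],[0,0,-1]),[-np.sin(YAW),np.cos(YAW),0],[0,0,-1]])
def cw(x,y,z):return W(O,(x,y,z))
def inc(p,rot=None,base=None):
    s=manip.sense();r0=R.from_quat(s["tool_rot"]) if base is None else base[1];p0=s["tcp_pos"] if base is None else base[0]
    r=r0 if rot is None else rot
    return np.r_[r0.inv().apply(np.array(p)-p0)*100,(r0.inv()*r).as_rotvec()].round(3)
E
python3 - <<'E'
from g import *
for p in ([.426,.342,.13],[.426,.342,.04]):print(inc(p,down).tolist())
E
```

```text
[-23.854, -13.26, 10.059, -0.002, -0.001, -0.59]
[-23.857, -13.243, 19.059, -0.002, -0.001, -0.59]
```

Call:
{"fn": "drive_tool", "kwargs": {"increments": [[0, -23.85, -13.25, 10.06, 0, 0, -0.59], [0, -23.85, -13.25, 10.06, 0, 0, -0.59], [0, -23.85, -13.25, 10.06, 0, 0, -0.59], [0, -23.85, -13.25, 10.06, 0, 0, -0.59], [0, -23.85, -13.25, 10.06, 0, 0, -0.59], [0, -23.85, -13.25, 10.06, 0, 0, -0.59], [0, -23.85, -13.25, 13, 0, 0, -0.59], [0, -23.85, -13.25, 16, 0, 0, -0.59], [0, -23.85, -13.25, 19.05, 0, 0, -0.59], [0, -23.85, -13.25, 19.05, 0, 0, -0.59], [0, -23.85, -13.25, 19.05, 0, 0, -0.59], [0, -23.85, -13.25, 19.05, 0, 0, -0.59]]}}

```text
t: 1.3
tcp_pos: [0.4273, 0.3435, 0.0421]
tool_rot: [-0.074, 0.997, 0.0, 0.001]
force: [0.1, -0.5, 0.6]
finger_gap: 0.997
```

Call:
{"fn": "drive_tool", "kwargs": {"increments": [[200, 0, 0, 0, 0, 0, 0], [200, 0, 0, 0, 0, 0, 0], [200, 0, 0, 0, 0, 0, 0], [200, 0, 0, 0, 0, 0, 0], [200, 0, 0, 0, 0, 0, 0], [200, 0, 0, 0, 0, 0, 0], [200, 0, 0, 0, 0, 0, 0], [200, 0, 0, -3, 0, 0, 0], [200, 0, 0, -6, 0, 0, 0], [200, 0, 0, -10, 0, 0, 0], [200, 0, 0, -10, 0, 0, 0]], "force": 30}}

```text
t: 2.4
tcp_pos: [0.4296, 0.3447, 0.146]
tool_rot: [-0.074, 0.997, 0.002, 0.005]
force: [1.2, 0.3, -1.4]
finger_gap: 0.616
```

```bash
python3 - <<'E'
from g import *
s=manip.sense();print(s["t"],s["tcp_pos"],s["q"],s["force"],s["finger_gap"])
cx=[]
for x,y,z in((-30,-16,140),(-30,-16,41),(3,-16,41)):print(inc(cw(x,y,z),down).tolist(),cw(x,y,z))
t=manip.snapshot("top")[:,:,::-1].copy()
cv2.imwrite("pics/t1.png",cv2.resize(t[160:360,60:340],None,fx=2.5,fy=2.5,interpolation=cv2.INTER_CUBIC))
E
```

```text
2.4 [0.4296 0.3447 0.146 ] [ 0.4732  0.5422  1.7091  0.0001  0.8788 -1.2452] [ 1.1679  0.2566 -1.4184] 0.6160963678272473
[-3.846, -41.945, 0.487, 0.004, 0.011, 0.001] [ 0.5294 -0.0645  0.14  ]
[-3.739, -41.982, 10.387, 0.004, 0.011, 0.001] [ 0.5294 -0.0645  0.041 ]
[-7.038, -41.984, 10.422, 0.004, 0.011, 0.001] [ 0.562  -0.0597  0.041 ]
```

View pics/t1.png

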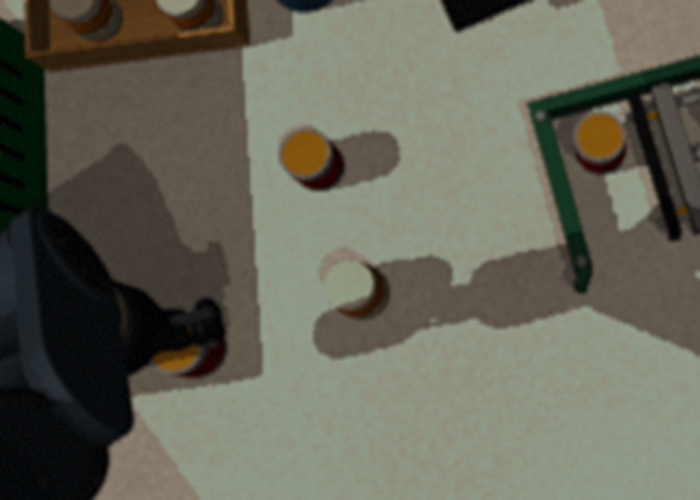

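The picture shows the tin held upright between the fingers at (185,350). The jar at (350,285), the other tin at (308,157) and the clamp are undisturbed.

Call:
{"fn": "drive_tool", "kwargs": {"increments": [[200, -4, -42, 0, 0, 0, 0], [200, -4, -42, 0, 0, 0, 0], [200, -4, -42, 0, 0, 0, 0], [200, -4, -42, 0, 0, 0, 0], [200, -4, -42, 0, 0, 0, 0], [200, -4, -42, 0, 0, 0, 0], [200, -4, -42, 0, 0, 0, 0], [200, -4, -42, 0, 0, 0, 0], [200, -4, -42, 0, 0, 0, 0], [200, -4, -42, 0, 0, 0, 0], [200, -4, -42, 0, 0, 0, 0], [200, -4, -42, 0, 0, 0, 0], [200, -4, -42, 0, 0, 0, 0]]}}

```text
t: 3.75
tcp_pos: [0.5267, -0.0652, 0.1404]
tool_rot: [-0.075, 0.997, 0.0, -0.001]
force: [0.3, 0.4, -1.4]
finger_gap: 0.616
```

```bash
python3 - <<'E'
from g import *
s=manip.sense();print(s["t"],s["tcp_pos"],s["qd"],s["force"],s["finger_gap"])
for x,y,z in((-30,-16,43),(4,-16,43)):print(inc(cw(x,y,z),down).tolist(),cw(x,y,z))
E
```

```text
3.75 [ 0.5267 -0.0652  0.1404] [ 0.0018 -0.0042 -0.0063 -0.0002 -0.0008 -0.0018] [ 0.2519  0.3692 -1.3733] 0.616468504226475
[-0.283, 0.015, 9.743, 0.001, -0.001, 0.002] [ 0.5294 -0.0645  0.043 ]
[-3.683, 0.008, 9.738, 0.001, -0.001, 0.002] [ 0.563  -0.0595  0.043 ]
```

Call:
{"fn": "drive_tool", "kwargs": {"increments": [[200, -0.3, 0, 4, 0, 0, 0], [200, -0.3, 0, 7.5, 0, 0, 0], [200, -0.3, 0, 9.3, 0, 0, 0], [200, -0.3, 0, 9.75, 0, 0, 0], [200, -0.3, 0, 9.75, 0, 0, 0], [200, -0.8, 0, 9.75, 0, 0, 0], [200, -1.3, 0, 9.75, 0, 0, 0], [200, -1.7, 0, 9.75, 0, 0, 0], [200, -2.1, 0, 9.75, 0, 0, 0], [200, -2.4, 0, 9.75, 0, 0, 0], [200, -2.7, 0, 9.75, 0, 0, 0], [200, -3, 0, 9.75, 0, 0, 0], [200, -3.2, 0, 9.75, 0, 0, 0], [200, -3.2, 0, 9.75, 0, 0, 0]]}}

```text
t: 5.15
tcp_pos: [0.5599, -0.0622, 0.0433]
tool_rot: [-0.073, 0.997, -0.0, 0.001]
force: [-0.6, 0.4, -1.9]
finger_gap: 0.617
```

```bash
python3 - <<'E'
from g import *
s=manip.sense();print(s["t"],s["tcp_pos"],s["force"],s["finger_gap"],inc(cw(4,-16,43),down).tolist())
t=manip.snapshot("top")[:,:,::-1].copy()
cv2.imwrite("pics/t2.png",cv2.resize(t[150:290,250:420],None,fx=4,fy=4,interpolation=cv2.INTER_CUBIC))
for c,st in blobs(t,(8,120,120),(25,255,255),40):
    if c[0]>200:print(c,st)
E
```

```text
5.15 [ 0.5599 -0.0622  0.0433] [-0.6061  0.3626 -1.9333] 0.6169715785949573 [-0.342, 0.218, 0.029, -0.0, 0.001, 0.0]
[558.19  20.42] [554  17   9  10  43]
```

View pics/t2.png

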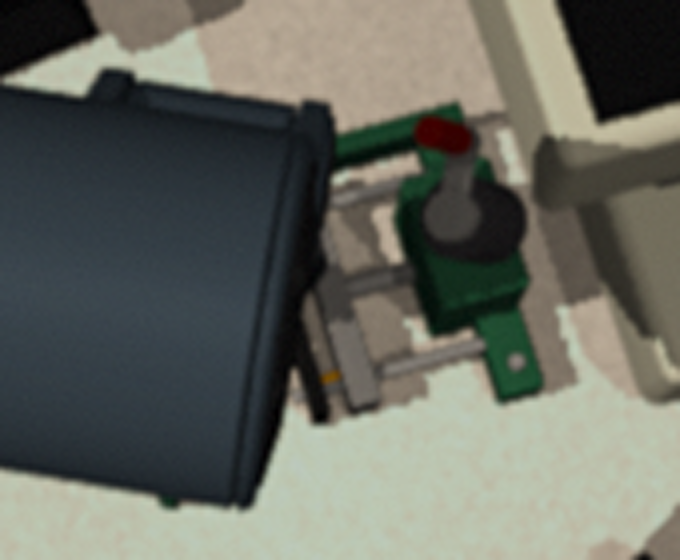

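The arm hides the tins from the top camera, so I'll finish this push by force.

Call:
{"fn": "drive_tool", "kwargs": {"increments": [[200, -0.2, 0.1, 0, 0, 0, 0], [200, -0.3, 0.1, 0, 0, 0, 0], [200, -0.4, 0.1, 0, 0, 0, 0], [200, -0.5, 0.1, 0, 0, 0, 0], [200, -0.5, 0.1, 0, 0, 0, 0]]}}

```text
t: 5.7
tcp_pos: [0.5643, -0.0604, 0.0433]
tool_rot: [-0.074, 0.997, -0.0, 0.0]
force: [-0.9, 0.3, -1.2]
finger_gap: 0.615
```

Call:
{"fn": "drive_tool", "kwargs": {"increments": [[200, -0.1, 0, 0, 0, 0, 0], [200, -0.2, 0, 0, 0, 0, 0], [200, -0.3, 0, 0, 0, 0, 0], [200, -0.3, 0, 0, 0, 0, 0]]}}

```text
t: 6.1
tcp_pos: [0.566, -0.0599, 0.0432]
tool_rot: [-0.074, 0.997, 0.0, -0.001]
force: [-4.4, -1.1, 1.3]
finger_gap: 0.615
```

Call:
{"fn": "drive_tool", "kwargs": {"increments": [[60, 0.1, 0, 0, 0, 0, 0], [20, 0.1, 0, 0, 0, 0, 0], [0, 0.1, 0, 0, 0, 0, 0], [0, 0.1, 0, 0, 0, 0, 0], [0, 0.1, 0, -2, 0, 0, 0], [0, 0.1, 0, -6, 0, 0, 0], [0, 0.1, 0, -10, 0, 0, 0], [0, 0.1, 0, -10, 0, 0, 0]]}}

```text
t: 6.9
tcp_pos: [0.5703, -0.0611, 0.1487]
tool_rot: [-0.074, 0.997, -0.002, 0.006]
force: [0.6, -0.2, -0.8]
finger_gap: 1.003
```

```bash
python3 - <<'E'
from g import *
s=manip.sense();print(s["t"],s["tcp_pos"],s["force"],s["finger_gap"])
for p in([.6195,.245,.13],[.6195,.245,.04]):print(inc(p,down).tolist())
E
```

```text
6.9 [ 0.5703 -0.0611  0.1487] [ 0.5672 -0.1636 -0.7614] 1.0027823768073512
[-9.343, 29.567, 1.821, -0.005, 0.011, 0.0]
[-9.241, 29.614, 10.82, -0.005, 0.011, 0.0]
```

Call:
{"fn": "drive_tool", "kwargs": {"increments": [[0, -9.75, 29.4, 0, 0, 0, 0], [0, -9.75, 29.4, 0, 0, 0, 0], [0, -9.75, 29.4, 0, 0, 0, 0], [0, -9.75, 29.4, 0, 0, 0, 0], [0, -9.75, 29.4, 0, 0, 0, 0], [0, -9.75, 29.4, 0, 0, 0, 0], [0, -9.75, 29.4, 0, 0, 0, 0], [0, -9.75, 29.4, 2, 0, 0, 0], [0, -9.75, 29.4, 2, 0, 0, 0], [0, -9.75, 29.4, 2, 0, 0, 0], [0, -9.75, 29.4, 2, 0, 0, 0]]}}

```text
t: 8.0
tcp_pos: [0.6198, 0.2442, 0.1237]
tool_rot: [-0.073, 0.997, 0.0, 0.0]
force: [-0.6, 0.7, 1.3]
finger_gap: 1.0
```

```bash
python3 - <<'E'
from g import *
s=manip.sense();print(s["t"],s["tcp_pos"],s["force"],s["finger_gap"])
for p in([.6205,.246,.13],[.6205,.246,.04]):print(inc(p,down).tolist())
def cl(w): return Rz.inv().apply(w-np.r_[O,0])*1000
for n in("top","scene"):
    t=manip.snapshot(n)[:,:,::-1].copy();cv2.imwrite(f"pics/{n}3.png",t)
    for c,st in blobs(t,(8,120,120),(25,255,255),40):
        w=plane(n,c,.06)
        if abs(w[1])<.15 and w[0]<.7:print(n,c,st,cl(w))
E
```

```text
8.0 [0.6198 0.2442 0.1237] [-0.5501  0.7429  1.3118] 0.9995407100202338
[-0.098, 0.167, -0.631, -0.0, 0.0, -0.001]
[-0.094, 0.167, 8.369, -0.0, 0.0, -0.001]
top [293.49 212.09] [289 208  11   8  43] [46.5828 -3.1097 60.    ]
top [302.34 226.49] [294 218  19  18 247] [  3.6811 -14.3643  60.    ]
scene [339.77 225.91] [337 221   6  11  43] [50.7573 -4.1628 60.    ]
scene [330.22 238.82] [322 232  18  15 204] [  5.8545 -15.3918  60.    ]
```

Call:
{"fn": "drive_tool", "kwargs": {"increments": [[0, -0.1, 0.15, 4, 0, 0, 0], [0, -0.1, 0.15, 7, 0, 0, 0], [0, -0.1, 0.15, 8.3, 0, 0, 0], [0, -0.1, 0.15, 8.3, 0, 0, 0], [200, -0.1, 0.15, 8.3, 0, 0, 0], [200, -0.1, 0.15, 8.3, 0, 0, 0], [200, -0.1, 0.15, 8.3, 0, 0, 0], [200, -0.1, 0.15, 8.3, 0, 0, 0], [200, -0.1, 0.15, 8.3, 0, 0, 0], [200, -0.1, 0.15, 8.3, 0, 0, 0], [200, -0.1, 0.15, 8.3, 0, 0, 0], [200, -0.1, 0.15, 5, 0, 0, 0], [200, -0.1, 0.15, 1, 0, 0, 0], [200, -0.1, 0.15, -1, 0, 0, 0], [200, -0.1, 0.15, -1, 0, 0, 0], [200, -0.1, 0.15, -1, 0, 0, 0]]}}

```text
t: 9.7
tcp_pos: [0.6196, 0.2467, 0.1331]
tool_rot: [-0.074, 0.997, 0.0, -0.0]
force: [-0.4, 0.3, -2.3]
finger_gap: 0.621
```

```bash
python3 - <<'E'
from g import *
s=manip.sense();print(s["t"],s["tcp_pos"],s["force"],s["finger_gap"])
for x,y,z in((-80,-15,135),(-80,-15,43)):print(inc(cw(x,y,z),down).tolist(),cw(x,y,z))
E
```

```text
9.7 [0.6196 0.2467 0.1331] [-0.3901  0.2512 -2.2606] 0.6210897633630456
[18.488, -29.359, -0.184, 0.0, -0.001, 0.0] [ 0.4798 -0.0709  0.135 ]
[18.483, -29.36, 9.016, 0.0, -0.001, 0.0] [ 0.4798 -0.0709  0.043 ]
```

Call:
{"fn": "drive_tool", "kwargs": {"increments": [[200, 18.5, -29.35, -0.5, 0, 0, 0], [200, 18.5, -29.35, -0.5, 0, 0, 0], [200, 18.5, -29.35, -0.5, 0, 0, 0], [200, 18.5, -29.35, -0.5, 0, 0, 0], [200, 18.5, -29.35, -0.5, 0, 0, 0], [200, 18.5, -29.35, -0.5, 0, 0, 0], [200, 18.5, -29.35, -0.5, 0, 0, 0], [200, 18.5, -29.35, -0.5, 0, 0, 0], [200, 18.5, -29.35, -0.5, 0, 0, 0], [200, 18.5, -29.35, -0.5, 0, 0, 0], [200, 18.5, -29.35, 4, 0, 0, 0], [200, 18.5, -29.35, 7.5, 0, 0, 0], [200, 18.5, -29.35, 8.8, 0, 0, 0], [200, 18.5, -29.35, 9, 0, 0, 0], [200, 18.5, -29.35, 9, 0, 0, 0]]}}

```text
t: 11.2
tcp_pos: [0.4801, -0.069, 0.0425]
tool_rot: [-0.075, 0.997, 0.0, -0.001]
force: [-0.1, 0.2, -1.3]
finger_gap: 0.615
```

```bash
python3 - <<'E'
from g import *
s=manip.sense();print(s["t"],s["tcp_pos"],s["force"],s["finger_gap"])
for x,y,z in((-50,-15,43),(-47,-15,43)):print(inc(cw(x,y,z),down).tolist(),cw(x,y,z))
E
```

```text
11.2 [ 0.4801 -0.069   0.0425] [-0.1341  0.2195 -1.3484] 0.615088225321915
[-2.936, -0.184, -0.055, 0.001, -0.001, 0.003] [ 0.5094 -0.0665  0.043 ]
[-3.236, -0.185, -0.056, 0.001, -0.001, 0.003] [ 0.5124 -0.066   0.043 ]
```

Call:
{"fn": "drive_tool", "kwargs": {"increments": [[200, -0.5, -0.15, 0, 0, 0, 0], [200, -1, -0.15, 0, 0, 0, 0], [200, -1.5, -0.15, 0, 0, 0, 0], [200, -2, -0.15, 0, 0, 0, 0], [200, -2.4, -0.15, 0, 0, 0, 0], [200, -2.7, -0.15, 0, 0, 0, 0], [200, -2.9, -0.15, 0, 0, 0, 0], [200, -3, -0.15, 0, 0, 0, 0], [200, -3.1, -0.15, 0, 0, 0, 0], [200, -3.2, -0.15, 0, 0, 0, 0], [200, -3.2, -0.15, 0, 0, 0, 0]]}}

```text
t: 12.3
tcp_pos: [0.5122, -0.0676, 0.0433]
tool_rot: [-0.074, 0.997, -0.0, 0.0]
force: [-0.3, -0.4, -0.7]
finger_gap: 0.618
```

Call:
{"fn": "drive_tool", "kwargs": {"increments": [[200, -0.1, 0, 0, 0, 0, 0], [200, -0.2, 0, 0, 0, 0, 0], [200, -0.3, 0, 0, 0, 0, 0], [200, -0.4, 0, 0, 0, 0, 0], [200, -0.4, 0, 0, 0, 0, 0]]}}

```text
t: 12.8
tcp_pos: [0.513, -0.0665, 0.043]
tool_rot: [-0.074, 0.997, 0.001, -0.003]
force: [-5.0, -2.3, 2.7]
finger_gap: 0.614
```

Call:
{"fn": "drive_tool", "kwargs": {"increments": [[60, 0.1, 0, 0, 0, 0, 0], [20, 0.1, 0, 0, 0, 0, 0], [0, 0.1, 0, 0, 0, 0, 0], [0, 0.1, 0, 0, 0, 0, 0], [0, 0.1, 0, -2, 0, 0, 0], [0, 0.1, 0, -6, 0, 0, 0], [0, 0.1, 0, -11, 0, 0, 0], [0, 0.1, 0, -16, 0, 0, 0], [0, 0.1, 0, -20, 0, 0, 0], [0, 0.1, 0, -20, 0, 0, 0], [0, 0.1, 0, -20, 0, 0, 0]]}}

```text
t: 13.9
tcp_pos: [0.5155, -0.0672, 0.2444]
tool_rot: [-0.074, 0.997, -0.001, 0.001]
force: [0.5, -0.0, 0.3]
finger_gap: 0.999
```

```bash
sed -i 's/^O=.*/O=np.array([.5582,-.0441])/' g.py; cat >> g.py <<'E'
tilt=down*R.from_rotvec([.611,0,0])
def cl(w): return Rz.inv().apply(w-np.r_[O,0])*1000
E
python3 - <<'E'
from g import *
s=manip.sense();print(s["t"],s["tcp_pos"],s["q"],s["force"],s["finger_gap"])
print(inc(cw(*kn(.58,130)),tilt).tolist(),cw(*kn(.58,130)),cw(*kn(.58,8)))
for n in("top","scene"):
    t=manip.snapshot(n)[:,:,::-1].copy();cv2.imwrite(f"pics/{n}4.png",t)
    for c,st in blobs(t,(8,120,120),(25,255,255),20):
        w=plane(n,c,.06)
        if abs(w[1])<.15 and w[0]<.7:print(n,c,st,cl(w))
E
```

```text
13.9 [ 0.5155 -0.0672  0.2444] [-0.3448  0.3685  1.6808  0.0001  1.0894 -2.0629] [ 0.5146 -0.006   0.3254] 0.9990657140598134
[-8.324, -9.212, -0.792, 0.61, 0.003, -0.0] [ 0.6113 -0.146   0.2526] [ 0.6216 -0.2153  0.1527]
scene [345.64 226.5 ] [338 220  17  14 193] [ 59.0634 -15.8499  60.    ]
scene [330.2  238.68] [322 232  17  15 203] [  4.5904 -15.0346  60.    ]
scene [314.11 251.19] [306 244  18  15 209] [-49.9904 -13.8264  60.    ]
```

Scene view: all three lids are at clamp x = 59, 4.6 and -50 mm, y about -15. The row is closed up as expected.

```bash
python3 - <<'E'
from g import *
s=manip.sense();q=s["q"]
def fk(j1,p,j4,j5,j6,off):return R.from_euler('z',j1)*R.from_euler('y',p)*R.from_euler('z',j4)*R.from_euler('y',j5)*R.from_euler('z',j6+off)
for off in(np.pi/2,-np.pi/2):print((fk(q[0],q[1]+q[2],q[3],q[4],q[5],off).inv()*R.from_quat(s["tool_rot"])).magnitude())
for roll in(0,np.pi/2,np.pi):
  tgt=tilt*R.from_rotvec([0,0,roll])
  for off in (np.pi/2,-np.pi/2):
   for p in(2.1,2.4):
    M=R.from_euler('y',-p)*R.from_euler('z',.306)*tgt
    e=M.as_euler('ZYZ');e[2]=(e[2]-off+np.pi)%(2*np.pi)-np.pi;print(roll,off,p,e)
E
```

```text
2.831758647011548e-16
3.141592653589793
0 1.5707963267948966 2.1 [-0.7267  0.8889 -1.5963]
0 1.5707963267948966 2.4 [-0.951   0.6863 -1.2813]
0 -1.5707963267948966 2.1 [-0.7267  0.8889  1.5453]
0 -1.5707963267948966 2.4 [-0.951   0.6863  1.8603]
1.5707963267948966 1.5707963267948966 2.1 [-0.7267  0.8889 -0.0255]
1.5707963267948966 1.5707963267948966 2.4 [-0.951   0.6863  0.2895]
1.5707963267948966 -1.5707963267948966 2.1 [-0.7267  0.8889  3.1161]
1.5707963267948966 -1.5707963267948966 2.4 [-0.951   0.6863 -2.8521]
3.141592653589793 1.5707963267948966 2.1 [-0.7267  0.8889  1.5453]
3.141592653589793 1.5707963267948966 2.4 [-0.951   0.6863  1.8603]
3.141592653589793 -1.5707963267948966 2.1 [-0.7267  0.8889 -1.5963]
3.141592653589793 -1.5707963267948966 2.4 [-0.951   0.6863 -1.2813]
```

Call:
{"fn": "drive_tool", "kwargs": {"increments": [[0, -2, -2, -2, 0.13, 0, 0], [0, -4, -4, -3, 0.26, 0, 0], [0, -6, -6, -3, 0.39, 0, 0], [0, -8.3, -9.2, -2, 0.5, 0, 0], [50, -8.3, -9.2, -0.8, 0.61, 0, 0], [80, -8.3, -9.2, -0.8, 0.61, 0, 0], [80, -8.3, -9.2, -0.8, 0.61, 0, 0], [80, -8.3, -9.2, -0.8, 0.61, 0, 0], [80, -8.3, -9.2, -0.8, 0.61, 0, 0]]}}

```text
t: 14.9
tcp_pos: [0.611, -0.1467, 0.2525]
tool_rot: [-0.069, 0.951, -0.299, 0.023]
force: [-0.5, -0.0, -0.7]
finger_gap: 0.687
```

```bash
python3 - <<'E'
from g import *
s=manip.sense();print(s["t"],s["tcp_pos"],s["q"],s["force"],s["finger_gap"])
for d in(130,60,10):print(inc(cw(*kn(.58,d)),tilt).tolist())
t=manip.snapshot("top")[:,:,::-1].copy();cv2.imwrite("pics/top5.png",t)
u=manip.snapshot("scene")[:,:,::-1].copy();cv2.imwrite("pics/scene5.png",u)
cv2.imwrite("pics/v5.png",np.hstack([cv2.resize(t[130:290,250:450],None,fx=2,fy=2),cv2.resize(u[130:290,270:470],None,fx=2,fy=2)]))
print([ (c,st) for c,st in blobs(t,(0,150,80),(6,255,255),6) if c[0]>300],proj("top",cw(*kn(.58,43))))
E
```

```text
14.9 [ 0.611  -0.1467  0.2525] [-0.154   0.514   1.5658 -0.7127  0.99   -1.489 ] [-0.511  -0.0478 -0.7016] 0.6871273796401987
[-0.048, 0.036, -0.044, 0.001, 0.001, -0.002]
[-0.04, 0.029, 6.957, 0.001, 0.001, -0.002]
[-0.035, 0.024, 11.957, 0.001, 0.001, -0.002]
[] [356.8846 182.0075]
```

View pics/v5.png

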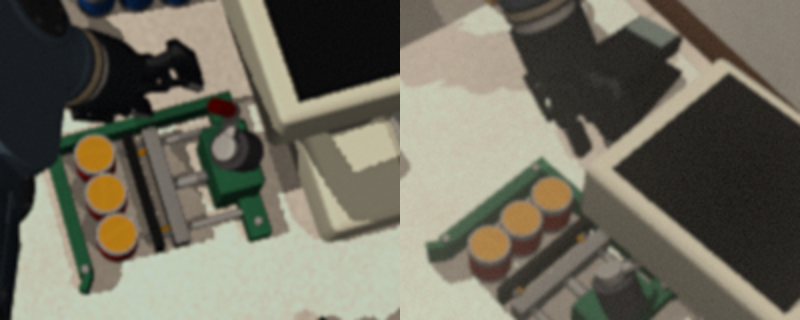

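The picture shows the three tins in file and the slanted gripper near (165,65) in the left crop. It is above the red knob at (222,105) and clear of the head.

Call:
{"fn": "drive_tool", "kwargs": {"increments": [[80, 0, 0, 2, 0, 0, 0], [80, 0, 0, 4, 0, 0, 0], [80, 0, 0, 6, 0, 0, 0], [80, 0, 0, 7.5, 0, 0, 0], [80, 0, 0, 8.5, 0, 0, 0], [80, 0, 0, 9.5, 0, 0, 0], [80, 0, 0, 10.5, 0, 0, 0], [80, 0, 0, 11.3, 0, 0, 0], [80, 0, 0, 11.9, 0, 0, 0], [80, 0, 0, 11.9, 0, 0, 0]]}}

```text
t: 16.0
tcp_pos: [0.6203, -0.2137, 0.153]
tool_rot: [-0.07, 0.951, -0.299, 0.021]
force: [0.1, 0.2, -0.3]
finger_gap: 0.69
```

```bash
python3 - <<'E'
from g import *
s=manip.sense();print(s["t"],s["tcp_pos"],s["q"],s["force"],s["finger_gap"]);print(inc(cw(*kn(.58,10)),tilt))
t=manip.snapshot("top")[:,:,::-1].copy();cv2.imwrite("pics/top6.png",t)
cv2.imwrite("pics/v6.png",cv2.resize(t[140:260,280:440],None,fx=4,fy=4,interpolation=cv2.INTER_CUBIC))
E
```

```text
16.0 [ 0.6203 -0.2137  0.153 ] [-0.2633  0.6647  1.611  -0.8336  0.7891 -1.3986] [ 0.1446  0.1593 -0.3005] 0.690257685902985
[-0.102 -0.124 -0.075  0.001 -0.001  0.   ]
```

View pics/v6.png

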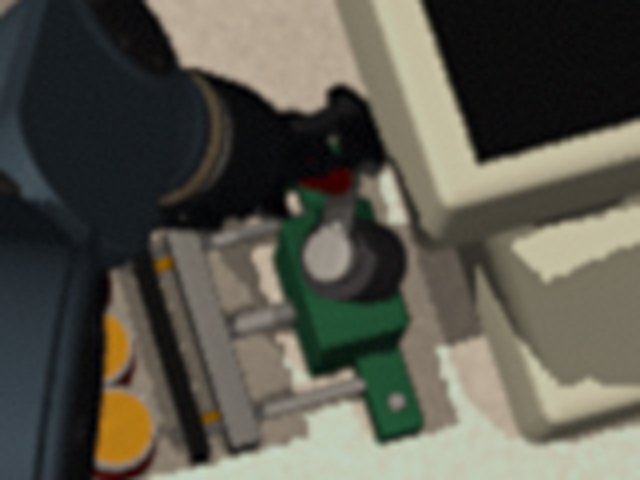

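The gripper is over the knob (red at (330,180)) and clear of the head's edge at (440,210). Closing gently.

Call:
{"fn": "drive_tool", "kwargs": {"increments": [[140, 0, 0, 0, 0, 0, 0], [180, 0, 0, 0, 0, 0, 0], [255, 0, 0, 0, 0, 0, 0], [255, 0, 0, 0, 0, 0, 0], [255, 0, 0, 0, 0, 0, 0], [255, 0, 0, 0, 0, 0, 0], [255, 0, 0, 0, 0, 0, 0]], "force": 30}}

```text
t: 16.75
tcp_pos: [0.621, -0.2133, 0.1543]
tool_rot: [-0.07, 0.951, -0.3, 0.023]
force: [-0.5, 2.3, 3.1]
finger_gap: 0.222
```

```bash
python3 - <<'E'
from g import *
s=manip.sense();r=R.from_quat(s["tool_rot"])
print(s["tcp_pos"],"force tool",r.inv().apply(s["force"]),"mom",r.inv().apply(s["ft_torque"]),s["finger_gap"]*85)
v=Rz.inv().apply(s["tcp_pos"]-cw(0,-163,132))*1000
a=np.array([0,.5736,.8192]);e=np.array([0,-.8192,.5736]);print("crank frame x,e,a",v[0],v@e,v@a,np.arctan2(v@e,v[0]),np.hypot(v@e,v[0]))
E
```

```text
[ 0.621  -0.2133  0.1543] force tool [ 0.1935  0.1913 -3.9153] mom [-0.22   -0.0077  0.02  ] 18.907595270177396
crank frame x,e,a 37.35740572159011 23.930444642435138 10.497007798902187 0.5697252622679798 44.364872850399856
```

Knob gripped: opening 18.9 mm, crank angle 0.57, radius 44.4 mm, almost no side force. Computing the arc table.

```bash
cat > arc.py <<'E'
from g import *
import sys
def arc(t0,t1,step):
    th=np.append(np.arange(t0+step,t1-1e-6,step),t1)
    print(len(th),[[255,round(-4.5*(np.cos(t)-np.cos(t0)),2),round(-4.5*(np.sin(t)-np.sin(t0)),2),0,0,0,0] for t in th])
def crank():
    s=manip.sense();r=R.from_quat(s["tool_rot"]);v=Rz.inv().apply(s["tcp_pos"]-cw(0,-163,132))*1000
    a=np.array([0,.5736,.8192]);e=np.array([0,-.8192,.5736])
    print("t",s["t"],"th",np.arctan2(v@e,v[0]),"r",np.hypot(v@e,v[0]),"ax",v@a,"Ftool",r.inv().apply(s["force"]),"gap",s["finger_gap"],s["q"])
if __name__=="__main__": crank();arc(*map(float,sys.argv[1:]))
E
python3 arc.py .57 1.57 .1
```

```text
t 16.75 th 0.5697252622679798 r 44.364872850399856 ax 10.497007798902187 Ftool [ 0.1935  0.1913 -3.9153] gap 0.22244229729620466 [-0.2624  0.663   1.6104 -0.8335  0.7893 -1.3987]
10 [[255, np.float64(0.26), np.float64(-0.37), 0, 0, 0, 0], [255, np.float64(0.56), np.float64(-0.7), 0, 0, 0, 0], [255, np.float64(0.89), np.float64(-1.01), 0, 0, 0, 0], [255, np.float64(1.24), np.float64(-1.28), 0, 0, 0, 0], [255, np.float64(1.63), np.float64(-1.52), 0, 0, 0, 0], [255, np.float64(2.03), np.float64(-1.72), 0, 0, 0, 0], [255, np.float64(2.46), np.float64(-1.87), 0, 0, 0, 0], [255, np.float64(2.89), np.float64(-1.98), 0, 0, 0, 0], [255, np.float64(3.34), np.float64(-2.05), 0, 0, 0, 0], [255, np.float64(3.78), np.float64(-2.07), 0, 0, 0, 0]]
```

Call:
{"fn": "drive_tool", "kwargs": {"increments": [[255, 0.26, -0.37, 0, 0, 0, 0], [255, 0.56, -0.7, 0, 0, 0, 0], [255, 0.89, -1.01, 0, 0, 0, 0], [255, 1.24, -1.28, 0, 0, 0, 0], [255, 1.63, -1.52, 0, 0, 0, 0], [255, 2.03, -1.72, 0, 0, 0, 0], [255, 2.46, -1.87, 0, 0, 0, 0], [255, 2.89, -1.98, 0, 0, 0, 0], [255, 3.34, -2.05, 0, 0, 0, 0], [255, 3.78, -2.07, 0, 0, 0, 0]]}}

```text
t: 17.75
tcp_pos: [0.5866, -0.2369, 0.1672]
tool_rot: [-0.07, 0.951, -0.301, 0.023]
force: [3.5, 1.0, 6.1]
finger_gap: 0.229
```

```bash
sed -i 's/round(-4/round(-4/; s/\[\[255,round(\(.*\),2),round(\(.*\),2),0/[[255,float(round(\1,2)),float(round(\2,2)),0/' arc.py; python3 arc.py 1.57 4.57 .15
```

```text
t 17.75 th 1.5750979287136184 r 46.34352206594299 ax 10.544346390011377 Ftool [-3.6411 -3.1044 -5.2765] gap 0.22869381788232823 [-0.3188  0.6114  1.6872 -0.8643  0.74   -1.4091]
20 [[255, 0.67, 0.05, 0, 0, 0, 0], [255, 1.33, 0.2, 0, 0, 0, 0], [255, 1.96, 0.45, 0, 0, 0, 0], [255, 2.54, 0.78, 0, 0, 0, 0], [255, 3.07, 1.2, 0, 0, 0, 0], [255, 3.53, 1.7, 0, 0, 0, 0], [255, 3.91, 2.26, 0, 0, 0, 0], [255, 4.2, 2.87, 0, 0, 0, 0], [255, 4.39, 3.51, 0, 0, 0, 0], [255, 4.49, 4.18, 0, 0, 0, 0], [255, 4.49, 4.85, 0, 0, 0, 0], [255, 4.39, 5.52, 0, 0, 0, 0], [255, 4.19, 6.16, 0, 0, 0, 0], [255, 3.89, 6.77, 0, 0, 0, 0], [255, 3.51, 7.32, 0, 0, 0, 0], [255, 3.05, 7.82, 0, 0, 0, 0], [255, 2.52, 8.23, 0, 0, 0, 0], [255, 1.93, 8.57, 0, 0, 0, 0], [255, 1.3, 8.81, 0, 0, 0, 0], [255, 0.64, 8.95, 0, 0, 0, 0]]
```

Call:
{"fn": "drive_tool", "kwargs": {"increments": [[255, 0.67, 0.05, 0, 0, 0, 0], [255, 1.33, 0.2, 0, 0, 0, 0], [255, 1.96, 0.45, 0, 0, 0, 0], [255, 2.54, 0.78, 0, 0, 0, 0], [255, 3.07, 1.2, 0, 0, 0, 0], [255, 3.53, 1.7, 0, 0, 0, 0], [255, 3.91, 2.26, 0, 0, 0, 0], [255, 4.2, 2.87, 0, 0, 0, 0], [255, 4.39, 3.51, 0, 0, 0, 0], [255, 4.49, 4.18, 0, 0, 0, 0]]}}

```text
t: 18.75
tcp_pos: [0.5354, -0.2094, 0.1428]
tool_rot: [-0.07, 0.951, -0.301, 0.021]
force: [0.6, 1.9, 7.0]
finger_gap: 0.226
```

```bash
python3 arc.py 3.07 6.07 .15
```

```text
t 18.75 th 3.0596014802748814 r 46.90895811314381 ax 10.483551344433012 Ftool [-0.8832 -2.5951 -6.7234] gap 0.22643915426537967 [-0.2975  0.6042  1.8342 -0.9893  0.6712 -1.2247]
20 [[255, -0.0, 0.67, 0, 0, 0, 0], [255, -0.11, 1.34, 0, 0, 0, 0], [255, -0.31, 1.98, 0, 0, 0, 0], [255, -0.6, 2.59, 0, 0, 0, 0], [255, -0.98, 3.15, 0, 0, 0, 0], [255, -1.45, 3.64, 0, 0, 0, 0], [255, -1.98, 4.06, 0, 0, 0, 0], [255, -2.56, 4.39, 0, 0, 0, 0], [255, -3.19, 4.63, 0, 0, 0, 0], [255, -3.85, 4.78, 0, 0, 0, 0], [255, -4.52, 4.82, 0, 0, 0, 0], [255, -5.19, 4.77, 0, 0, 0, 0], [255, -5.85, 4.61, 0, 0, 0, 0], [255, -6.48, 4.36, 0, 0, 0, 0], [255, -7.06, 4.02, 0, 0, 0, 0], [255, -7.58, 3.59, 0, 0, 0, 0], [255, -8.03, 3.09, 0, 0, 0, 0], [255, -8.41, 2.53, 0, 0, 0, 0], [255, -8.69, 1.92, 0, 0, 0, 0], [255, -8.89, 1.27, 0, 0, 0, 0]]
```

Very low forces, so I'll run the full 20 rows.

Call:
{"fn": "drive_tool", "kwargs": {"increments": [[255, 0, 0.67, 0, 0, 0, 0], [255, -0.11, 1.34, 0, 0, 0, 0], [255, -0.31, 1.98, 0, 0, 0, 0], [255, -0.6, 2.59, 0, 0, 0, 0], [255, -0.98, 3.15, 0, 0, 0, 0], [255, -1.45, 3.64, 0, 0, 0, 0], [255, -1.98, 4.06, 0, 0, 0, 0], [255, -2.56, 4.39, 0, 0, 0, 0], [255, -3.19, 4.63, 0, 0, 0, 0], [255, -3.85, 4.78, 0, 0, 0, 0], [255, -4.52, 4.82, 0, 0, 0, 0], [255, -5.19, 4.77, 0, 0, 0, 0], [255, -5.85, 4.61, 0, 0, 0, 0], [255, -6.48, 4.36, 0, 0, 0, 0], [255, -7.06, 4.02, 0, 0, 0, 0], [255, -7.58, 3.59, 0, 0, 0, 0], [255, -8.03, 3.09, 0, 0, 0, 0], [255, -8.41, 2.53, 0, 0, 0, 0], [255, -8.69, 1.92, 0, 0, 0, 0], [255, -8.89, 1.27, 0, 0, 0, 0]]}}

```text
t: 20.75
tcp_pos: [0.6207, -0.1839, 0.1338]
tool_rot: [-0.07, 0.952, -0.298, 0.02]
force: [-0.9, 8.5, 5.3]
finger_gap: 0.227
```

```bash
python3 arc.py 6.07 7.57 .15; python3 - <<'E'
from g import *
for n in("top","scene"):
    t=manip.snapshot(n)[:,:,::-1].copy();cv2.imwrite(f"pics/{n}7.png",t)
    for c,st in blobs(t,(8,120,120),(25,255,255),20):
        w=plane(n,c,.06)
        if abs(w[1])<.15 and w[0]<.7:print(n,c,st,cl(w))
E
```

```text
t 20.75 th -0.27630195862822593 r 43.00970928731805 ax 10.366007787255292 Ftool [-0.3715  4.0147 -9.2344] gap 0.2267010213899235 [-0.2142  0.693   1.6217 -0.8506  0.792  -1.326 ]
10 [[255, -0.09, -0.67, 0, 0, 0, 0], [255, -0.08, -1.34, 0, 0, 0, 0], [255, 0.02, -2.01, 0, 0, 0, 0], [255, 0.23, -2.65, 0, 0, 0, 0], [255, 0.53, -3.25, 0, 0, 0, 0], [255, 0.92, -3.81, 0, 0, 0, 0], [255, 1.38, -4.29, 0, 0, 0, 0], [255, 1.92, -4.71, 0, 0, 0, 0], [255, 2.51, -5.03, 0, 0, 0, 0], [255, 3.14, -5.27, 0, 0, 0, 0]]
top [297.36 209.75] [292 202  11  15 102] [ 48.2848 -14.2929  60.    ]
top [299.34 226.87] [290 218  19  18 261] [ 3.348  -6.7547 60.    ]
top [305.47 247.14] [297 238  18  19 267] [-51.5653  -7.1291  60.    ]
scene [343.37 224.39] [335 218  17  14 198] [59.3213 -7.1976 60.    ]
scene [328.07 236.65] [320 230  17  15 199] [ 4.7831 -6.9375 60.    ]
scene [312.14 249.5 ] [304 242  17  16 209] [-50.3179  -6.8568  60.    ]
```

Call:
{"fn": "drive_tool", "kwargs": {"increments": [[255, -0.09, -0.67, 0, 0, 0, 0], [255, -0.08, -1.34, 0, 0, 0, 0], [255, 0.02, -2.01, 0, 0, 0, 0], [255, 0.23, -2.65, 0, 0, 0, 0], [255, 0.53, -3.25, 0, 0, 0, 0], [255, 0.92, -3.81, 0, 0, 0, 0], [255, 1.38, -4.29, 0, 0, 0, 0], [255, 1.92, -4.71, 0, 0, 0, 0], [255, 2.51, -5.03, 0, 0, 0, 0], [255, 3.14, -5.27, 0, 0, 0, 0]]}}

```text
t: 21.85
tcp_pos: [0.5992, -0.2331, 0.1659]
tool_rot: [-0.07, 0.951, -0.3, 0.024]
force: [4.7, 2.7, 6.1]
finger_gap: 0.221
```

```bash
python3 arc.py 7.57 8.47 .09
```

```text
t 21.85 th 1.2870100935238402 r 45.82917608494833 ax 10.541676529075762 Ftool [-5.0191 -1.8826 -6.1173] gap 0.22135892627915907 [-0.3061  0.625   1.6577 -0.8486  0.7563 -1.4183]
10 [[255, 0.39, -0.1, 0, 0, 0, 0], [255, 0.79, -0.16, 0, 0, 0, 0], [255, 1.2, -0.18, 0, 0, 0, 0], [255, 1.6, -0.17, 0, 0, 0, 0], [255, 2.0, -0.12, 0, 0, 0, 0], [255, 2.4, -0.03, 0, 0, 0, 0], [255, 2.79, 0.09, 0, 0, 0, 0], [255, 3.16, 0.24, 0, 0, 0, 0], [255, 3.52, 0.43, 0, 0, 0, 0], [255, 3.86, 0.65, 0, 0, 0, 0]]
```

Call:
{"fn": "drive_tool", "kwargs": {"increments": [[255, 0.39, -0.1, 0, 0, 0, 0], [255, 0.79, -0.16, 0, 0, 0, 0], [255, 1.2, -0.18, 0, 0, 0, 0], [255, 1.6, -0.17, 0, 0, 0, 0], [255, 2.0, -0.12, 0, 0, 0, 0], [255, 2.4, -0.03, 0, 0, 0, 0], [255, 2.79, 0.09, 0, 0, 0, 0], [255, 3.16, 0.24, 0, 0, 0, 0], [255, 3.52, 0.43, 0, 0, 0, 0], [255, 3.86, 0.65, 0, 0, 0, 0], [255, 3.86, 0.65, 0, 0, 0, 0], [255, 3.86, 0.65, 0, 0, 0, 0], [255, 3.86, 0.65, 0, 0, 0, 0]]}}

```text
t: 23.15
tcp_pos: [0.5584, -0.2343, 0.1625]
tool_rot: [-0.07, 0.951, -0.301, 0.021]
force: [-0.6, 1.5, 9.2]
finger_gap: 0.226
```

```bash
python3 - <<'E'
from arc import *
crank()
for n in("top","scene"):
    t=manip.snapshot(n)[:,:,::-1].copy();cv2.imwrite(f"pics/{n}8.png",t)
    for c,st in blobs(t,(8,120,120),(25,255,255),20):
        w=plane(n,c,.06)
        if abs(w[1])<.15 and w[0]<.7:print(n,c,st,cl(w))
    print([proj(n,cw(*p)).round(0) for p in((0,-27,43),(-80,-27,43))])
t=cv2.imread("pics/top8.png");u=cv2.imread("pics/scene8.png")
cv2.imwrite("pics/v8.png",np.hstack([cv2.resize(t[170:290,270:380],None,fx=3.6,fy=3.6,interpolation=cv2.INTER_CUBIC),cv2.resize(u[200:320,280:390],None,fx=3.6,fy=3.6,interpolation=cv2.INTER_CUBIC)]))
E
```

```text
t 23.15 th 2.199454714258469 r 47.10383335205213 ax 10.536924938518645 Ftool [ 0.4253 -3.9761 -8.4142] gap 0.22568656296541026 [-0.3296  0.5926  1.7593 -0.9127  0.704  -1.3547]
[array([307., 228.]), array([316., 257.])]
scene [326.19 235.03] [318 228  17  15 203] [ 4.601  -0.1272 60.    ]
scene [310.39 247.78] [302 241  18  15 208] [-50.1842  -0.1705  60.    ]
[array([332., 246.]), array([309., 265.])]
```

View pics/v8.png

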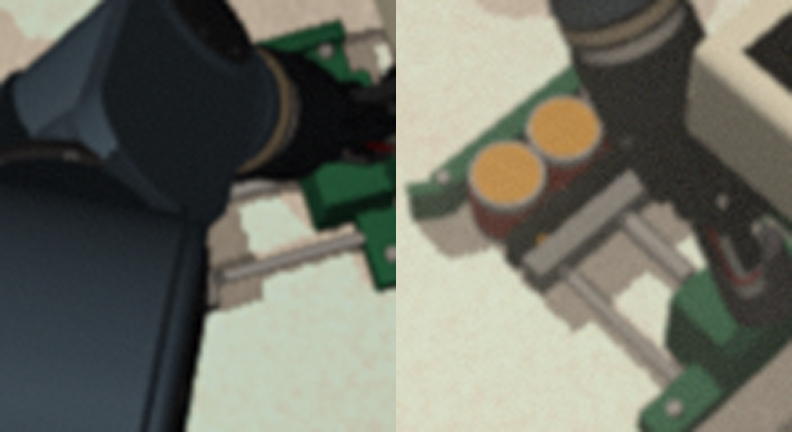

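The tins are against the rail (y about 0), the gap between pad and grey carriage has visibly shrunk, and the crank is at 8.48 rad, so the pad should be pressed in about 6.5 mm. Releasing and withdrawing along the slant.

Call:
{"fn": "drive_tool", "kwargs": {"increments": [[180, 0, 0, 0, 0, 0, 0], [120, 0, 0, 0, 0, 0, 0], [80, 0, 0, 0, 0, 0, 0], [80, 0, 0, 0, 0, 0, 0], [80, 0, 0, -1, 0, 0, 0], [80, 0, 0, -3, 0, 0, 0], [80, 0, 0, -5, 0, 0, 0], [80, 0, 0, -8, 0, 0, 0], [80, 0, 0, -11, 0, 0, 0], [80, 0, 0, -15, 0, 0, 0], [80, 0, 5, -18, 0, 0, 0], [80, 0, 10, -21, 0, 0, 0], [80, 0, 15, -24, 0, 0, 0], [80, 0, 20, -27, 0, 0, 0], [80, 0, 25, -30, 0, 0, 0], [80, 0, 25, -30, 0, 0, 0], [80, 0, 25, -30, 0, 0, 0]]}}

```text
t: 24.95
tcp_pos: [0.503, 0.145, 0.2632]
tool_rot: [-0.073, 0.951, -0.298, 0.023]
force: [-1.0, -0.6, 0.3]
finger_gap: 0.688
```

```bash
python3 - <<'E'
from arc import *
crank();print(manip.sense()["tcp_pos"])
for n in("top","scene"):
    t=manip.snapshot(n)[:,:,::-1].copy();cv2.imwrite(f"pics/{n}9.png",t)
    for c,st in blobs(t,(8,120,120),(25,255,255),20):
        w=plane(n,c,.06)
        if abs(w[1])<.15 and w[0]<.7:print(n,c,st,cl(w))
    if n=="top":print("knob",[c for c,st in blobs(t,(0,150,80),(6,255,255),6) if c[0]>340],[(th,proj(n,cw(*kn(th,43))).round(1)) for th in(8.1,8.3,8.5,8.7)])
    for p,z in (((.479,.202),.07),((.344,-.308),.07)):
        c=proj(n,[*p,z]).astype(int)
        o=cv2.imread(f"pics/{n}0.png");sl=np.s_[c[1]-14:c[1]+15,c[0]-14:c[0]+15];print("diff",cv2.absdiff(o[sl],t[sl]).mean())
t=cv2.imread("pics/top9.png");u=cv2.imread("pics/scene9.png")
cv2.imwrite("pics/v9.png",np.hstack([cv2.resize(t[170:290,270:400],None,fx=3,fy=3,interpolation=cv2.INTER_CUBIC),cv2.resize(u[200:320,270:400],None,fx=3,fy=3,interpolation=cv2.INTER_CUBIC)]))
E
```

```text
t 24.95 th -1.6936498753205265 r 219.77568916257098 ax 312.9577140565232 Ftool [ 1.0345 -0.4983  0.0385] gap 0.6875386150588456 [ 0.384   0.4796  1.5951 -0.6182  1.2844 -1.0948]
[0.503  0.145  0.2632]
top [291.19 208.05] [282 200  19  17 242] [57.0838 -0.3517 60.    ]
top [295.92 227.02] [288 219  18  18 215] [ 5.4067  1.6894 60.    ]
top [299.64 253.85] [295 251  11   6  39] [-63.9789  11.6578  60.    ]
knob [array([370.41, 205.67])] [(8.1, array([370.3, 198. ])), (8.3, array([370.3, 202. ])), (8.5, array([369.6, 205.9])), (8.7, array([368.2, 209.7]))]
diff 3.6230677764565993
diff 14.159334126040427
scene [341.42 222.9 ] [333 216  17  15 187] [58.8459 -0.4382 60.    ]
scene [326.25 234.75] [318 228  17  14 191] [ 5.2888  0.3774 60.    ]
scene [304.87 248.02] [302 243   7  12  52] [-60.7948   8.8366  60.    ]
diff 2.544986127625842
diff 11.733650416171225
```

View pics/v9.png

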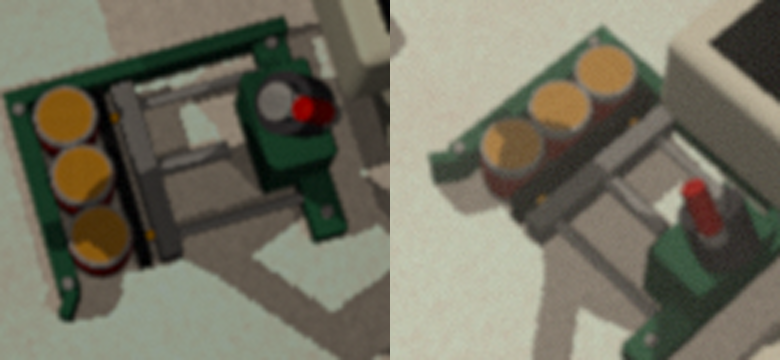

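The final view shows three upright tins in file against the rail and stop, the pad partly pressed, and the knob at (370,206), which matches 8.5 rad. The arm is clear, so I'm handing in.

```bash
python3 -c "
from station import manip
s=manip.sense();print(s['t'],s['force']);print(manip.sign_off())"
```

```text
25.05 [ 0.04229359 -0.26428697 -0.16364535]
the job is handed in; nothing more can be done
None
```

I loaded both loose tins into the clamp behind the first one and closed the jaw on the row. The job was handed in at t ≈ 25 s with the arm clear of everything; the sign-off gave no verdict.

- **Tins:** I gripped each one from above, set it down in the channel and pushed until the row met the end stop, at 4–5 N. After both pushes the scene camera put the tins at clamp x ≈ 59, 5 and -50 mm, against the ideal 58, 4 and -50 mm.
- **Crank:** I gripped the knob at the 35° slant under the display head and turned it from about 0.57 to 8.48 rad. Forces read at the end of each move stayed under about 11 N, so nothing suggested contact with the scale.
- **Final position:** After I let go, the knob in the top view matched 8.5 rad. That means about 40.5 mm of jaw travel, so the pad should be pressed in about 6.5 mm of its 12 mm. I worked this out from the crank angle and did not measure it directly; the pictures only show that the gap narrowed.
- **Clamped line:** Tins a and b measured within 2 mm of the line afterwards. Shadow half-covered the last tin's lid in the final pictures, so its reading there (x -61 to -64, y 9 to 12) is not usable. Just before release it measured x -50, y -0.2, and it looks in line in the last view.
- **Jar and stamp:** The image around the jar barely changed from the first picture. The stamp's patch changed more, which I put down to the arm's shadow: the gripper was never close to it, but I did not check further.

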